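# Seat the blower impeller and hand-spin it

## Robot

A 6-joint arm with a two-finger parallel gripper is mounted at the origin on a cart in front of the work surface, level with it; the furniture and walls round the work are solid. World frame = base frame: x ahead of the robot, y to its left, z up, the work surface at z = 0. Lengths are in m, angles in rad, forces in N, time in s.
With the tool pointing down it reaches from about 0.25 to 0.775 m from the base axis. Payload 4 kg.
Tool frame: the origin (TCP) lies midway between the tips of the shut fingers; the grasp point (between the pads) lies 19 mm behind it; y points along the fingers, x is the direction in which the jaws open and shut, and the axes are right-handed (so a half turn about y gives the same grasp; the last joint's range is limited). The gripper opens to 94 mm and grips with 3 to 60 N. Pads are 16 mm wide; open, the fingers measure 119 mm over their backs; the gripper's body (75 mm by 177 mm) begins 78 mm behind the grasp point.
Start: joints at [-1.294, 0.087, 1.371, -0, 1.684, -0.103], TCP at [0.204, -0.511, 0.206] pointing down, gripper open.
Joint ranges: [-3.1, 3.1], [-0.76, 2.03], [0.27, 2.55], [-1.08, 4.22], [0.17, 2.65], [-2.57, 2.57]. Speed limits (rad/s): [2.79, 2.79, 3.14, 3.14, 3.14, 3.14].

## Interface

Orientations are given as [roll, pitch, yaw] about the fixed x, y, z axes, in that order (R = Rz(yaw) Ry(pitch) Rx(roll)).
In Python, from bench import robot gives the robot as it stands.
- The arm moves only by the shell command python3 -m creep 'ROWS'. ROWS is JSON, a list of rows, each a list of 7 numbers: the shift along the tool's x, y, z in mm, then the turn, a rotation vector about the tool's x, y, z in degrees, then the closure in counts, from 0 (fully open) to 255 (shut). A call has 1 to 5 rows; each row is the pose to reach, as a shift and turn from the pose commanded when the call began, along the tool's axes at that moment; what a row does not reach only later rows make up. A row lasts 1/8 s, in which the tool goes at most 62.5 mm and 10.7 degrees, less where a joint would pass 70% of its speed; a pose out of reach is approached as far as the arm can. A call with a gripper value outside its range is refused whole. The fingers move at their own pace and stop on an object; the grip force is fixed at half the most. Time passes only in rows, so rows that repeat a pose let the fingers close. It gives the time, the measured TCP pose, the force and the opening at its end, in the units of the state.
- robot.get_obs(): the state, without advancing time (a new reading comes with each control period).
- robot.snapshot(name): name is "scene" or "top"; returns a dict with "color" (400x640x3 uint8, blue, green, red), "fx", "fy", "cx", "cy" (pixels), "world_from_camera" (4x4, takes a point from camera to world coordinates). Camera axes: x right, y down, z forward; pixel columns grow to the right and rows downward; lengths in m; the calibration is good to about 2 mm. A picture is of the moment at which its call begins. There is no depth.
- robot.close_job(): hands the job in, once; it reports no verdict.
Trained networks look in the newest picture that a camera, given by its name, has taken for a name from the list of things; names that differ only in an ending like _2 or _b are one class to them, and where a whole thing is asked for, a point or a joint stands for the part that bears it (a point fixed in the world has none). Each returns a list of dicts, best first, with "p" (0 to 1); they miss things now and then, are a little off and sometimes report something else, mostly with a low value. They report only what shows in the picture. A call takes as long as a camera call.
- robot.spot_in(name, camera): "point" ([x, y, z] in m, in world coordinates, good to about 4 mm: the middle of the surface that is visible of it).
- robot.landmark_of(name, camera): "point" ([x, y, z] in m, in world coordinates, good to about 4 mm: a listed point, or the origin of a listed thing).
The state is a dict: "time": time; "joint_positions": joint angles; "qvel": joint speeds; "joint_torque": joint torques, N m; "tool_pos": TCP position; "ee_rot": TCP orientation; "wrist_force": force on the tool from outside, world axes, zero at the start; "wrist_torque": the same for the moment, N m; "width": finger opening in m.
Only numpy, scipy, OpenCV 4.12 (cv2) and the standard library are available. Lean on these libraries where they do the work, as an engineer would, in place of code of your own. Each camera call takes 0.05 s, during which the arm holds its last target.

## Task

The impeller of the open blower has been put on its spindle but stands too high, because its drive slots have not found the cross pin underneath. Feel for the pin by turning the hub while pressing gently, never hard, until the impeller drops fully home; then turn it by hand at least one full turn, either way, to check that it runs round freely with the spindle, and leave it home and still. Leave the yellow screwdriver and the tin of screws where they are.

Things in the scene. Friction and masses are not known exactly. Their poses are not given: they have to be found in the camera images.
- housing: Grey blower housing, cover off, fixed to the worktop: round foot 168 mm across, 10 mm thick; origin at the centre of its underside, on the worktop and on the impeller's axis, z up. Low scroll wall, inner radius 75 mm, outer 79 mm, top 35 mm above the worktop; an outlet stub points along its own -x to 98 mm from the axis.
- motor: Dark motor can, 52 mm across, under the impeller; origin on the axis, 10 mm above the worktop. Its upright spindle bears a level cross pin (4 mm thick, 30 mm long) hidden under the hub; where the pin points is unknown. Pressing on the impeller with much more than 15 N harms the bearing.
- rotor: Blue impeller, axis z up; origin on the axis at the underside of its disc (radius 66 mm, 4 mm thick), 34 mm above the worktop when home. Five upright radial vanes 4 mm thick, from 22 to 64 mm radius, tops 22 mm above the origin; one, yellow-tipped, lies along its x, the others every 72 degrees. It turns with about 0.015 Nm alone, 0.1 Nm with the spindle.
- hub_grip (a point): Point on the axis 34 mm above the impeller's origin, 10 mm under the top of the round hub (30 mm across, from 10 to 44 mm above the origin), to grip from above. Under the hub are four slots 90 degrees apart, along the impeller's x and y, 6.5 mm wide, 8 mm deep; they must come over the pin, so a quarter turn at most finds it.
- vane_mid (a point): Middle of the yellow-tipped vane: 45 mm from the axis, 13 mm above the impeller's origin. A shut gripper can be put between two vanes here and push a vane round.
- lift (a joint): Height of the impeller above home, m: 0 home, 0.008 resting on the pin, 0.011 to 0.018 at the start. Snug fit: it stays at the height where it is left and takes 2 to 5 N to press down.
- spindle (a joint): Angle by which the spindle has been turned since the start, rad, anticlockwise from above positive; starts at 0, whichever way the pin points. It has no stop. It turns with the impeller only when the slots have caught the pin; if it is carried along before the impeller is home, a slot edge leans on the pin: turn back a little the other way.
- float (a joint): How far the spindle has been pressed down on the wave spring under it, m: 0 at rest; gives about 1 mm per 5 N of downward load on the pin after the first 3 N. More than 0.0036 (21 N) harms the bearing.
- driver_mid (a point): Yellow screwdriver lying loose, 189x23x24 mm; its middle, 12 mm up. Leave alone.
- tin_mid (a point): Small open grey tin of screws, 63 mm across and 29 mm high, loose; its centre half-way up. Leave alone.

How it is judged:
By the outcome, as a careful person would: the job done as asked, in the order asked, and still so for the second after the job is handed in, with the robot touching nothing.
It also fails if it takes over 67 s, if anything falls off the work surface, if the arm or the gripper's body presses on something with over 40 N, if the wrist force passes 120 N, or if a joint passes its speed limit or range.

## Working session

There is one attempt and no reset: what is moved stays moved. The work goes in short steps, Python scripts to look and compute and a shell command to move; the robot and the scene stay as the last step left them, time stands still between calls to the robot, and variables do not carry over. Pictures are saved under pics/ and viewed, and the job is handed in when it is done.

```bash
ls; mkdir -p pics; python3 - <<'E'
from bench import robot
import cv2
o=robot.get_obs(); print({k:(v if isinstance(v,(int,float)) else [round(float(x),4) for x in v]) for k,v in o.items()})
for c in("top","scene"):
    s=robot.snapshot(c); cv2.imwrite(f"pics/{c}0.png",s["color"])
    print(c,s["fx"],s["cx"],s["cy"],s["world_from_camera"])
    for n in("rotor","housing","hub_grip","vane_mid","driver_mid","tin_mid"):
        r=robot.landmark_of(n,c); print(n,[(round(d["p"],2),[round(float(x),4) for x in d["point"]]) for d in r[:2]])
E
```

```text
pics
{'time': 0.0, 'joint_positions': [-1.2941, 0.0879, 1.3722, 0.0, 1.6836, -0.1031], 'qvel': [0.0007, 0.0013, -0.0014, 0.001, -0.0009, 0.0], 'joint_torque': [0.0007, -34.0188, -30.2421, 0.0719, 0.0331, -0.0001], 'tool_pos': [0.2037, -0.5103, 0.2043], 'ee_rot': [-1.5706, 0.0022, -1.191], 'wrist_force': [-0.3303, 0.1126, 0.3033], 'wrist_torque': [-0.0054, 0.0443, 0.0002], 'width': 0.09391905763524341}
top 427.52173409212156 322.7639280640938 187.13204078228284 [[-0.00885955 -0.98476116  0.17368638  0.35864397]
 [-0.99954909  0.01370475  0.02671686  0.08501914]
 [-0.02869006 -0.17337137 -0.98443855  0.89603816]
 [ 0.          0.          0.          1.        ]]
rotor [(0.86, [0.4765, 0.2187, 0.053])]
housing [(0.66, [0.474, 0.2174, 0.0007])]
hub_grip [(0.86, [0.4747, 0.2181, 0.0859])]
vane_mid [(0.6, [0.5203, 0.2391, 0.0679])]
driver_mid [(0.69, [0.4127, 0.0466, 0.0081])]
tin_mid [(0.69, [0.5275, -0.0704, 0.0131])]
scene 419.77749165957925 320.75717147352435 195.09466892201334 [[-0.82493471 -0.37977152  0.41863627  0.15146796]
 [-0.56518155  0.56371902 -0.60232108  0.61412009]
 [-0.00724884 -0.73348105 -0.67967124  0.64361959]
 [ 0.          0.          0.          1.        ]]
rotor [(0.87, [0.4782, 0.2148, 0.0549])]
housing [(0.93, [0.4722, 0.2219, -0.001])]
hub_grip [(0.64, [0.4745, 0.2206, 0.0856])]
vane_mid [(0.9, [0.5179, 0.2319, 0.0626])]
driver_mid [(0.87, [0.4175, 0.045, 0.0149])]
tin_mid [(0.91, [0.5272, -0.0782, 0.011])]
```

View pics/top0.png

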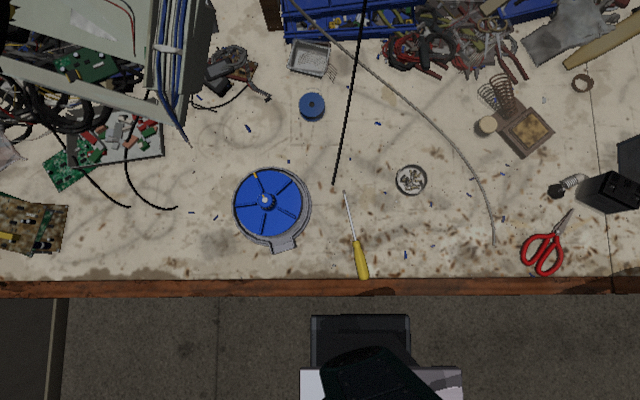

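View pics/scene0.png

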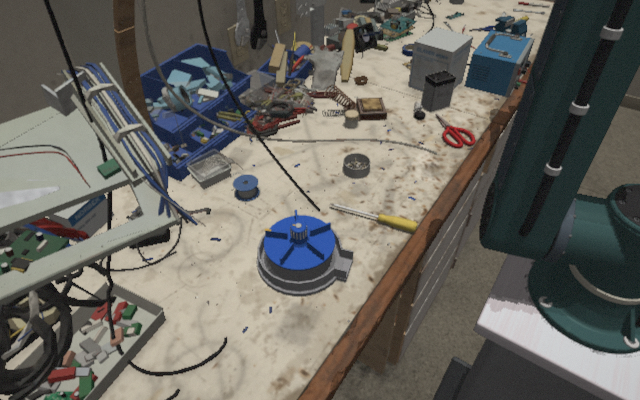

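Top view: the impeller hub is at pixel (267,202), with the yellow tip at (253,175). The screwdriver is at (355,235) and the tin at (411,180). Scene view: the hub is at (298,232). The axis works out near (0.475, 0.218), with the lift about 15–18 mm. I'll move there at height.

```bash
python3 -m creep '[[-44,0,40,0,0,0,0],[-88,0,80,0,0,0,0],[-132,0,120,0,0,0,0],[-176,0,160,0,0,0,0],[-220,0,200,0,0,0,0]]'
python3 -m creep '[[-44,0,40,0,10,0,0],[-88,0,80,0,20,0,0],[-132,0,120,0,30,0,0],[-176,0,160,0,40,0,0],[-220,0,200,0,40,0,0]]'
python3 -c "
from bench import robot
o=robot.get_obs();print(o['tool_pos'],o['ee_rot'],o['joint_positions'],o['wrist_force'])"
```

```text
time: 1.32
tool_pos: [0.3084, -0.2306, 0.2057]
ee_rot: [-1.57, -0.001, -1.192]
wrist_force: [0.3, -0.0, 0.3]
width: 0.0941
time: 1.95
tool_pos: [0.3997, 0.0108, 0.2059]
ee_rot: [-1.569, -0.0, -1.895]
wrist_force: [1.0, -0.3, -0.2]
width: 0.0939
[0.39972422 0.01080009 0.20589753] [-1.56895196e+00 -2.02723265e-04 -1.89461850e+00] [-1.14495536e-01 -2.55968212e-01  1.68768394e+00 -5.87086376e-04
  1.70811492e+00  1.78004190e+00] [ 0.98316836 -0.29857939 -0.2389704 ]
```

```bash
python3 - <<'E'
import cv2
for c,(u,v) in (("top",(267,205)),("scene",(302,250))):
    im=cv2.imread(f"pics/{c}0.png")[v-55:v+55,u-70:u+70]
    cv2.imwrite(f"pics/{c}z.png",cv2.resize(im,None,fx=5,fy=5,interpolation=cv2.INTER_CUBIC))
E
```

```text
(no output)
```

View pics/topz.png

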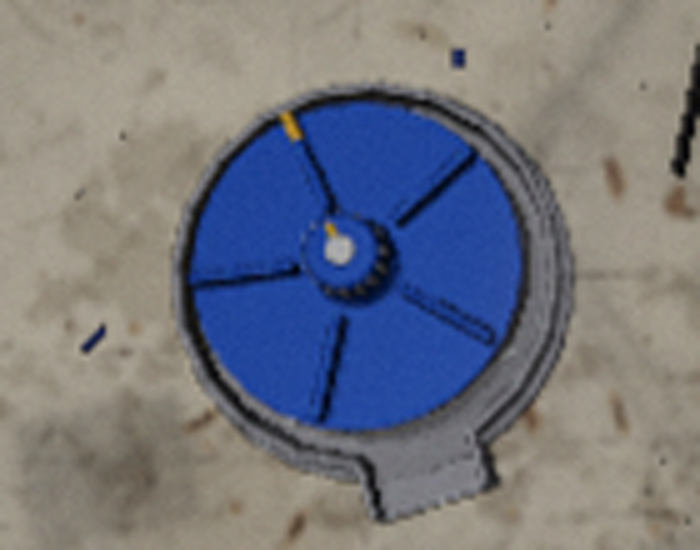

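View pics/scenez.png

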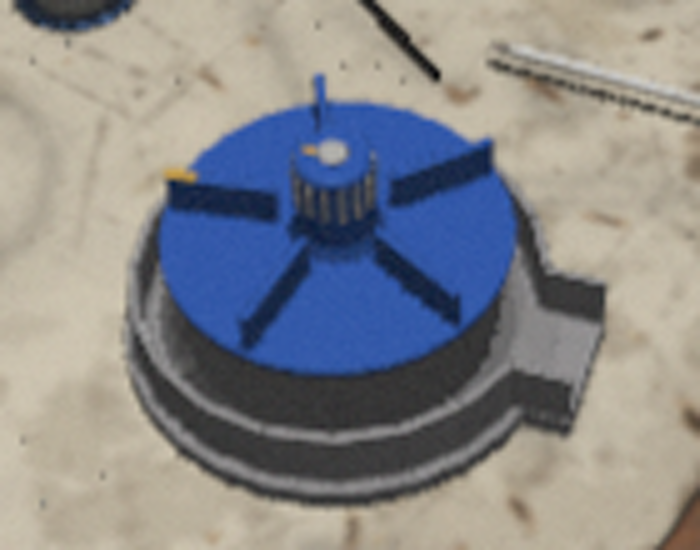

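The white spindle end shows at top pixel (264.5,199.5) and scene pixel (298.3,225.1). I'll triangulate it.

```bash
python3 - <<'E'
from bench import robot
import numpy as np, cv2
P=[];pt=[]
cams={}
for c,uv in(("top",(264.5,199.5)),("scene",(298.3,225.1))):
    s=robot.snapshot(c); cv2.imwrite(f"pics/{c}1.png",s["color"])
    K=np.array([[s["fx"],0,s["cx"]],[0,s["fy"],s["cy"]],[0,0,1]]);T=np.linalg.inv(np.array(s["world_from_camera"]))
    P.append(K@T[:3]);pt.append(np.array(uv,float).reshape(2,1))
    for n in("rotor","housing","hub_grip","motor"):
        r=robot.landmark_of(n,c); print(c,n,[(round(d["p"],2),[round(float(x),4) for x in d["point"]]) for d in r[:1]])
X=cv2.triangulatePoints(P[0],P[1],*pt);print((X[:3]/X[3]).ravel())
for c,p in zip("ts",P):
  for z in(.085,.095,.105):
    for uv,n in zip(pt,"ts"):
        if n==c:
            M=np.c_[p[:,:2],p[:,2]*z+p[:,3]]; w=np.linalg.solve(M,[uv[0,0],uv[1,0],1]);print(c,z,w[:2]/w[2])
E
```

```text
top rotor [(0.78, [0.4808, 0.2159, 0.0535])]
top housing [(0.67, [0.4727, 0.2151, 0.0011])]
top hub_grip [(0.94, [0.4738, 0.2143, 0.0869])]
top motor [(0.21, [0.4755, 0.2181, 0.086])]
scene rotor [(0.7, [0.4749, 0.215, 0.0559])]
scene housing [(0.74, [0.4724, 0.2205, 0.001])]
scene hub_grip [(0.94, [0.4771, 0.2216, 0.0873])]
scene motor []
[0.47699468 0.21722978 0.09739134]
t 0.085 [0.47912586 0.219433  ]
t 0.095 [0.47764033 0.2177757 ]
t 0.105 [0.47615481 0.21611839]
s 0.085 [0.48404058 0.20812861]
s 0.095 [0.47808711 0.21539637]
s 0.105 [0.47213364 0.22266414]
```

```bash
python3 -m creep '[[-55,0,2,0,0,0,0],[-110,10,3,0,0,0,0],[-165,30,4,0,0,0,0],[-220,60,6,0,0,0,0],[-220,80,6,0,0,0,0]]'
python3 - <<'E'
from bench import robot
import cv2
for c,(u,v) in (("top",(267,205)),("scene",(302,230))):
    s=robot.snapshot(c);im=s["color"][v-80:v+80,u-100:u+100]
    cv2.imwrite(f"pics/{c}2.png",cv2.resize(im,None,fx=3,fy=3,interpolation=cv2.INTER_CUBIC))
o=robot.get_obs();print(o['time'],o['tool_pos'],o['ee_rot'],o['joint_positions'],o['wrist_force'])
E
```

```text
time: 3.08
tool_pos: [0.4741, 0.2183, 0.1232]
ee_rot: [-1.573, -0.001, -1.887]
wrist_force: [0.1, 0.4, -0.1]
width: 0.0938
3.175 [0.47230196 0.21570342 0.12208031] [-1.57615764 -0.00433542 -1.88952378] [ 3.19388021e-01  5.59199155e-02  1.57021749e+00 -2.88946208e-04
  1.52234408e+00  2.20893841e+00] [-0.72693765  0.25168906  0.14851801]
```

View pics/top2.png

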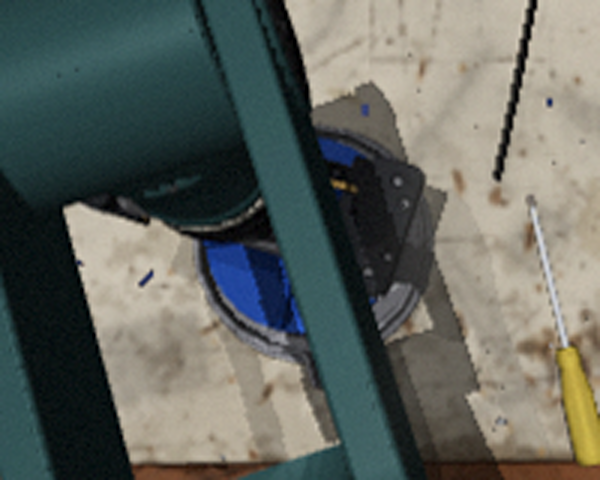

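View pics/scene2.png

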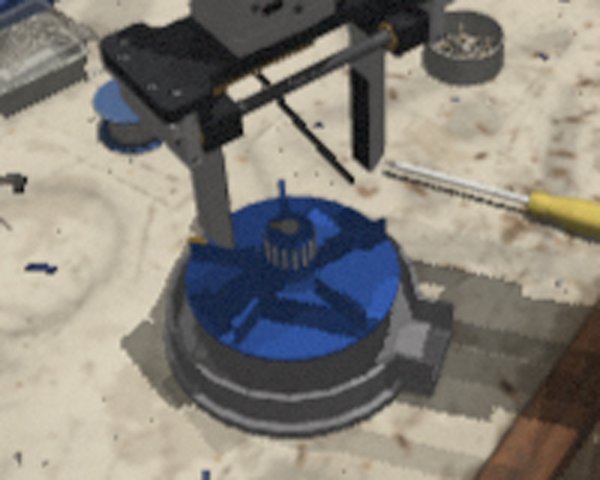

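The scene view shows the two fingers above the disc, straddling the hub (hub at pixel (290,235) in the crop). I'll go down to just above the vanes.

```bash
python3 -m creep '[[0,15,0,0,0,0,0],[0,30,0,0,0,0,0],[0,40,0,0,0,0,0],[0,40,0,0,0,0,0],[0,40,0,0,0,0,0]]'
python3 - <<'E'
from bench import robot
import numpy as np
a=[]
for i in range(4):
    robot.snapshot("scene");o=robot.get_obs();a.append(np.r_[o['tool_pos'],o['ee_rot']])
print(np.mean(a,0),np.std(a,0))
E
```

```text
time: 3.8
tool_pos: [0.4741, 0.2166, 0.0859]
ee_rot: [-1.57, 0.0, -1.889]
wrist_force: [0.8, -0.1, 0.4]
width: 0.0941
[ 4.74219282e-01  2.16808083e-01  8.61391766e-02 -1.56969299e+00
  7.15377679e-04 -1.88908226e+00] [4.09091651e-05 8.84837959e-06 5.80348184e-05 8.19815998e-05
 7.04628182e-05 3.18150945e-05]
```

```bash
python3 -m creep '[[-1,3,1.5,0,0,0,100],[-1,6,1.5,0,0,0,140],[-1,6,1.5,0,0,0,160],[-1,6,1.5,0,0,0,160],[-1,6,1.5,0,0,0,160]]'
python3 -m creep '[[0,0,0,0,0,0,168],[0,0,0,0,0,0,172],[0,0,0,0,0,0,172],[0,0,0,0,0,0,172]]'
python3 - <<'E'
from bench import robot
import cv2
for c,(u,v) in (("scene",(302,230)),):
    s=robot.snapshot(c);im=s["color"][v-80:v+80,u-100:u+100]
    cv2.imwrite(f"pics/{c}3.png",cv2.resize(im,None,fx=4,fy=3.7,interpolation=cv2.INTER_CUBIC))
E
```

```text
time: 4.62
tool_pos: [0.4756, 0.2171, 0.0795]
ee_rot: [-1.571, 0.0, -1.889]
wrist_force: [-0.1, 0.3, -0.3]
width: 0.0475
time: 5.12
tool_pos: [0.4758, 0.2178, 0.0796]
ee_rot: [-1.57, 0.002, -1.889]
wrist_force: [2.1, 4.9, -0.6]
width: 0.0399
```

View pics/scene3.png

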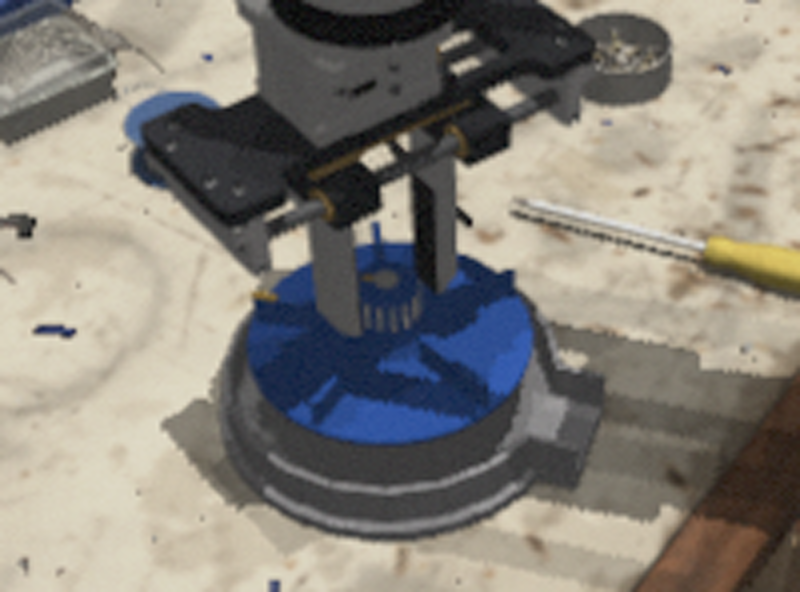

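The left (+y) finger touches first, so the gripper has to shift toward tool -x.

```bash
python3 -m creep '[[-2,0,0,0,0,0,172],[-2,0,0,0,0,0,172],[-2,0,0,0,0,0,172]]'; python3 -m creep '[[-1.5,0,0,0,0,0,172],[-1.5,0,0,0,0,0,172],[-1.5,0,0,0,0,0,172]]'
```

```text
time: 5.55
tool_pos: [0.476, 0.2181, 0.0796]
ee_rot: [-1.571, -0.002, -1.889]
wrist_force: [-0.6, -1.6, 2.6]
width: 0.0401
time: 5.92
tool_pos: [0.476, 0.2184, 0.0789]
ee_rot: [-1.571, -0.005, -1.89]
wrist_force: [-1.6, -4.5, 2.7]
width: 0.04
```

```bash
python3 - <<'E'
from bench import robot
import cv2
s=robot.snapshot("scene");im=s["color"][195:265,255:345]
cv2.imwrite("pics/scene4.png",cv2.resize(im,None,fx=8,fy=8,interpolation=cv2.INTER_CUBIC))
o=robot.get_obs();print(o['wrist_force'],o['wrist_torque'],o['width'])
E
```

```text
[-1.06252186 -4.44843398  2.3064878 ] [-0.90644633  0.35961886  0.03564095] 0.04014406688892646
```

View pics/scene4.png

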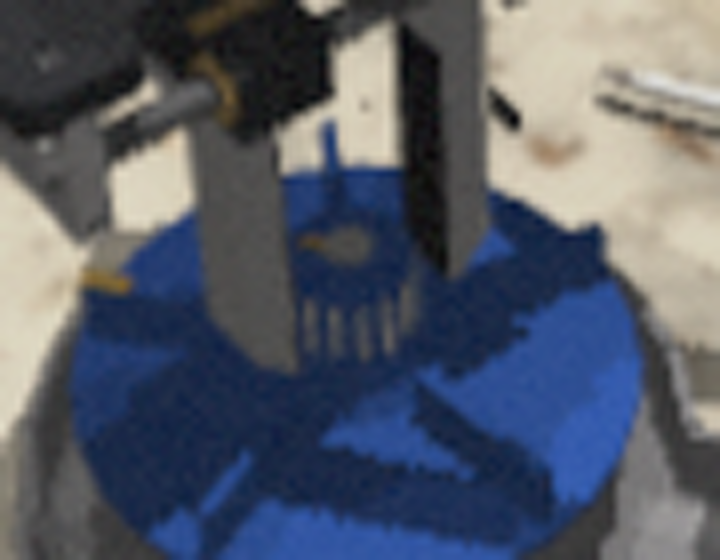

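```bash
python3 -m creep '[[2,0,0,0,0,0,172],[2,0,0,0,0,0,172]]'; python3 -m creep '[[0,0,0,0,0,0,180],[0,0,0,0,0,0,190],[0,0,0,0,0,0,190]]';
```

```text
time: 6.22
tool_pos: [0.4759, 0.2182, 0.079]
ee_rot: [-1.571, -0.001, -1.889]
wrist_force: [-0.3, -2.3, -0.2]
width: 0.0398
time: 6.6
tool_pos: [0.476, 0.2186, 0.08]
ee_rot: [-1.571, -0.0, -1.889]
wrist_force: [-1.1, -3.2, 2.9]
width: 0.0285
```

```bash
python3 -m creep '[[0,0,0,0,0,0,192],[0,0,0,0,0,0,192],[0,0,0,0,0,0,192]]'; python3 -m creep '[[0,0,0,0,0,0,210],[0,0,0,0,0,0,210],[0,0,0,0,0,0,210]]'; python3 - <<'E'
from bench import robot
import cv2
s=robot.snapshot("scene");im=s["color"][195:265,255:345]
cv2.imwrite("pics/scene5.png",cv2.resize(im,None,fx=8,fy=8,interpolation=cv2.INTER_CUBIC))
o=robot.get_obs();print(o['wrist_force'],o['wrist_torque'],o['width'])
E
```

```text
time: 6.98
tool_pos: [0.476, 0.2186, 0.0795]
ee_rot: [-1.571, -0.0, -1.889]
wrist_force: [-0.6, -2.3, 1.7]
width: 0.0286
time: 7.35
tool_pos: [0.476, 0.2185, 0.0794]
ee_rot: [-1.571, -0.0, -1.889]
wrist_force: [-0.9, -1.4, 2.6]
width: 0.0284
[-0.81833878 -1.87517792  2.60646963] [-0.19642375  0.2085791   0.02236428] 0.028704940632948626
```

View pics/scene5.png

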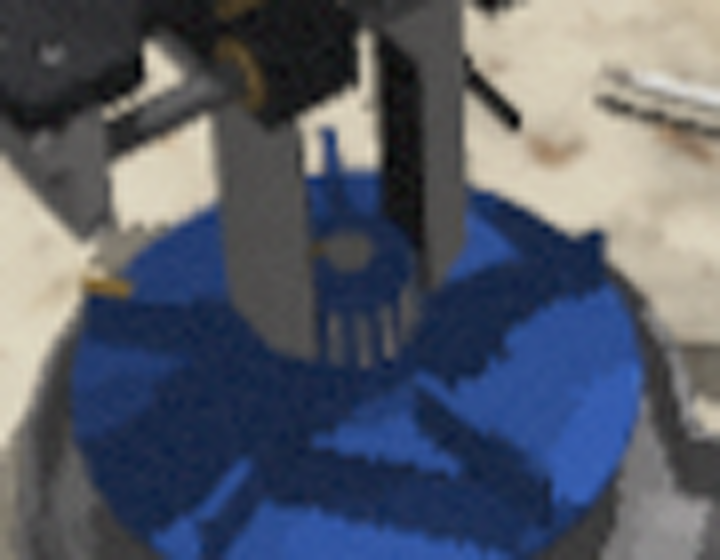

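The hub is gripped at width 29 mm, with a finger on each side of the ribbed hub (pixels 315–415). I'll press down gently.

```bash
python3 -m creep '[[0,1,0,0,0,0,230],[0,2,0,0,0,0,230],[0,3,0,0,0,0,230],[0,4,0,0,0,0,230]]'; python3 -m creep '[[0,1,0,0,0,0,230],[0,2,0,0,0,0,230]]'
```

```text
time: 7.9
tool_pos: [0.476, 0.2186, 0.0754]
ee_rot: [-1.571, -0.0, -1.889]
wrist_force: [-1.5, -1.3, 2.5]
width: 0.0289
time: 8.15
tool_pos: [0.476, 0.2186, 0.0734]
ee_rot: [-1.571, -0.0, -1.889]
wrist_force: [-1.5, -2.0, 2.6]
width: 0.0282
```

```bash
python3 -m creep '[[0,0.7,0,0,0,0,230],[0,1.4,0,0,0,0,230]]'; python3 -m creep '[[0,0.7,0,0,0,0,230],[0,1.4,0,0,0,0,230]]'
```

```text
time: 8.4
tool_pos: [0.476, 0.2186, 0.072]
ee_rot: [-1.571, -0.0, -1.889]
wrist_force: [-0.3, -1.2, 2.3]
width: 0.0284
time: 8.65
tool_pos: [0.4761, 0.2185, 0.0712]
ee_rot: [-1.57, 0.0, -1.889]
wrist_force: [-2.1, -1.9, 5.7]
width: 0.0282
```

```bash
for i in 1; do python3 -m creep '[[0,0.3,0,0,-4,0,230],[0,0.3,0,0,-8,0,230]]'; python3 -c "
from bench import robot
o=robot.get_obs();print('T',o['wrist_torque'],o['tool_pos'][2])"; done
python3 -m creep '[[0,0,0,0,-4,0,230],[0,0,0,0,-8,0,230]]'; python3 -c "
from bench import robot
o=robot.get_obs();print('T',o['wrist_torque'],o['tool_pos'][2])"
```

```text
time: 8.9
tool_pos: [0.476, 0.2185, 0.071]
ee_rot: [-1.571, -0.0, -1.747]
wrist_force: [-2.7, -2.8, 5.6]
width: 0.0287
T [-0.27725641  0.51008883 -0.03237924] 0.07104031145715622
time: 9.15
tool_pos: [0.476, 0.2184, 0.071]
ee_rot: [-1.571, -0.0, -1.608]
wrist_force: [-3.3, -3.1, 6.0]
width: 0.0285
T [-0.36333469  0.56920164  0.00601002] 0.07104676863032416
```

```bash
python3 -m creep '[[0.4,0,-0.4,0,-4,0,230],[0.8,0,-0.8,0,-8,0,230]]'; python3 -c "
from bench import robot
o=robot.get_obs();print('T',o['wrist_torque'],o['tool_pos'][2])"
python3 -m creep '[[0,0,0,0,-4,0,230],[0,0,0,0,-8,0,230]]'; python3 -c "
from bench import robot
o=robot.get_obs();print('T',o['wrist_torque'],o['tool_pos'][2])"
```

```text
time: 9.4
tool_pos: [0.4758, 0.2182, 0.071]
ee_rot: [-1.569, 0.001, -1.468]
wrist_force: [-0.7, -2.2, 2.7]
width: 0.0289
T [-0.02087663  0.19157403 -0.01411324] 0.07104879637966288
time: 9.65
tool_pos: [0.4758, 0.2182, 0.0709]
ee_rot: [-1.569, 0.001, -1.328]
wrist_force: [-0.3, -1.9, 2.8]
width: 0.0287
T [-0.06133935  0.16588416  0.02128618] 0.07092000546415933
```

The force has dropped, so I'll probe downward here.

```bash
python3 -m creep '[[0,0.7,0,0,0,0,230],[0,1.4,0,0,0,0,230]]'; python3 -c "
from bench import robot
o=robot.get_obs();print('T',o['wrist_torque'],o['tool_pos'][2])"
```

```text
time: 9.9
tool_pos: [0.4758, 0.2182, 0.0697]
ee_rot: [-1.569, 0.0, -1.332]
wrist_force: [-0.5, -2.2, 5.4]
width: 0.0286
T [-0.111407    0.29055332  0.00602428] 0.06969947792678198
```

```bash
python3 -m creep '[[0,0.4,0,0,0,0,230],[0,0.8,0,0,0,0,230]]'; python3 -m creep '[[0,0,0,0,0,0,230]]'
```

```text
time: 10.15
tool_pos: [0.4758, 0.2182, 0.0692]
ee_rot: [-1.569, 0.0, -1.332]
wrist_force: [-0.7, -1.8, 6.5]
width: 0.0287
time: 10.28
tool_pos: [0.4758, 0.2182, 0.0692]
ee_rot: [-1.569, 0.0, -1.332]
wrist_force: [-2.7, -2.4, 7.0]
width: 0.0286
```

```bash
for k in a; do python3 -m creep '[[0,0,0,0,-3,0,230],[0,0,0,0,-6,0,230]]'; python3 -c "
from bench import robot
o=robot.get_obs();print('T',o['wrist_torque'])"; done;  python3 -m creep '[[0,0,0,0,-3,0,230],[0,0,0,0,-6,0,230]]'; python3 -c "
from bench import robot
o=robot.get_obs();print('T',o['wrist_torque'])"
```

```text
time: 10.52
tool_pos: [0.4757, 0.2181, 0.0683]
ee_rot: [-1.569, 0.0, -1.225]
wrist_force: [-0.1, -1.3, 1.7]
width: 0.029
T [-0.02280755  0.0042196  -0.03136806]
time: 10.78
tool_pos: [0.4757, 0.218, 0.068]
ee_rot: [-1.57, -0.0, -1.121]
wrist_force: [0.1, -1.4, 2.1]
width: 0.0286
T [ 0.01439609 -0.04184663 -0.01263117]
```

```bash
python3 -m creep '[[0,0.7,0,0,0,0,230],[0,1.4,0,0,0,0,230]]';python3 -m creep '[[0,0.5,0,0,0,0,230],[0,1,0,0,0,0,230]]'
```

```text
time: 11.02
tool_pos: [0.4757, 0.218, 0.0668]
ee_rot: [-1.57, -0.0, -1.122]
wrist_force: [0.8, -0.6, 2.8]
width: 0.0286
time: 11.28
tool_pos: [0.4756, 0.218, 0.0659]
ee_rot: [-1.57, -0.0, -1.122]
wrist_force: [2.2, -0.2, 3.3]
width: 0.0284
```

```bash
python3 -m creep '[[0,0.7,0,0,0,0,230],[0,1.4,0,0,0,0,230]]';python3 -m creep '[[0,0.5,0,0,0,0,230],[0,1,0,0,0,0,230]]'; python3 -c "
from bench import robot
o=robot.get_obs();print('T',o['wrist_torque'])"
```

```text
time: 11.52
tool_pos: [0.4756, 0.218, 0.0645]
ee_rot: [-1.57, -0.0, -1.121]
wrist_force: [2.3, 0.3, 2.7]
width: 0.0287
time: 11.78
tool_pos: [0.4756, 0.2179, 0.0637]
ee_rot: [-1.57, -0.0, -1.121]
wrist_force: [2.5, 0.3, 3.7]
width: 0.0289
T [ 0.22278277 -0.47418483 -0.03563609]
```

```bash
python3 -m creep '[[0,0.7,0,0,0,0,230],[0,1.4,0,0,0,0,230]]';python3 -m creep '[[0,0.5,0,0,0,0,230],[0,1,0,0,0,0,230]]'; python3 - <<'E'
from bench import robot
import cv2
o=robot.get_obs();print('T',o['wrist_torque'])
s=robot.snapshot("scene");im=s["color"][190:280,245:355]
cv2.imwrite("pics/scene6.png",cv2.resize(im,None,fx=7,fy=6.6,interpolation=cv2.INTER_CUBIC))
E
```

```text
time: 12.02
tool_pos: [0.4756, 0.218, 0.0629]
ee_rot: [-1.569, -0.0, -1.121]
wrist_force: [1.5, -1.1, 7.5]
width: 0.0287
time: 12.28
tool_pos: [0.4757, 0.218, 0.0625]
ee_rot: [-1.569, -0.0, -1.121]
wrist_force: [0.8, -1.5, 9.3]
width: 0.0289
T [ 0.06249243  0.03453338 -0.06526038]
```

View pics/scene6.png

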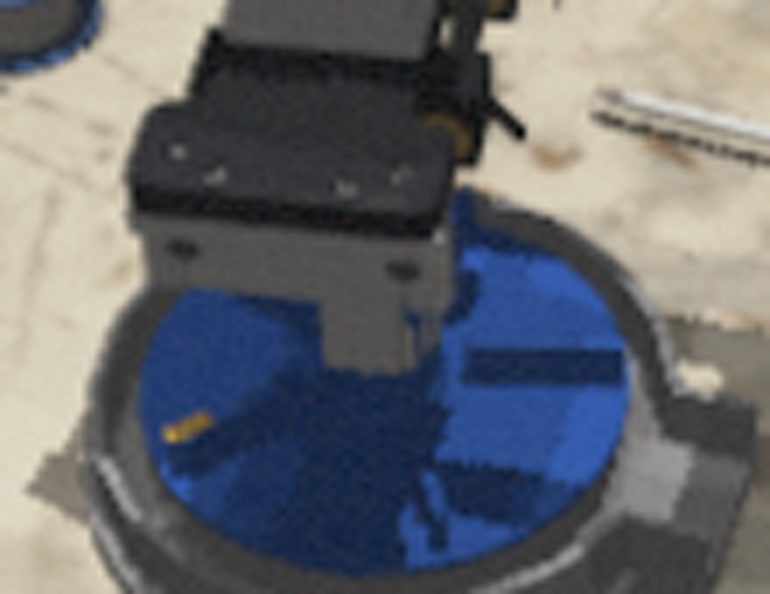

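It has dropped about 17 mm in total. It met the pin at TCP z≈0.070 and bottomed at 0.0625, so it should be home, and the disc now sits level with the scroll wall. I'll ease the pressure and turn anticlockwise.

```bash
python3 -m creep '[[0,-0.4,0,0,0,0,230],[0,-0.8,0,0,0,0,230]]'; python3 -m creep '[[0,0,0,0,-6,0,230],[0,0,0,0,-14,0,230],[0,0,0,0,-22,0,230],[0,0,0,0,-30,0,230]]'; python3 - <<'E'
from bench import robot
o=robot.get_obs();print('T',o['wrist_torque'],o['joint_positions'])
for c in("scene","top"):
  robot.snapshot(c)
  for n in("rotor","hub_grip","vane_mid"):
    r=robot.landmark_of(n,c); print(n,[(round(d["p"],2),[round(float(x),4) for x in d["point"]]) for d in r[:1]])
E
```

```text
time: 12.58
tool_pos: [0.4756, 0.2179, 0.0625]
ee_rot: [-1.57, -0.0, -1.121]
wrist_force: [2.5, -0.2, 4.6]
width: 0.0286
time: 13.08
tool_pos: [0.4757, 0.2176, 0.0625]
ee_rot: [-1.57, -0.001, -0.593]
wrist_force: [2.4, -1.3, 5.8]
width: 0.0286
T [-0.01730325 -0.330703   -0.10168569] [ 3.21117692e-01  1.00461043e-01  1.64537906e+00 -7.87661330e-04
  1.39460962e+00  9.14556126e-01]
rotor [(0.63, [0.4788, 0.2156, 0.0317])]
hub_grip [(0.68, [0.4747, 0.2226, 0.0663])]
vane_mid [(0.66, [0.4688, 0.2596, 0.0437])]
rotor [(0.72, [0.4753, 0.2161, 0.0328])]
hub_grip []
vane_mid []
```

The rotor origin reads z≈0.032 and the torque is 0.10 Nm, so it is home and carrying the spindle. I'll keep turning.

```bash
python3 -m creep '[[0,0,0,0,-9,0,230],[0,0,0,0,-18,0,230],[0,0,0,0,-27,0,230],[0,0,0,0,-36,0,230],[0,0,0,0,-45,0,230]]';  python3 -m creep '[[0,0,0,0,-9,0,230],[0,0,0,0,-18,0,230],[0,0,0,0,-27,0,230],[0,0,0,0,-36,0,230],[0,0,0,0,-45,0,230]]'
```

```text
time: 14.1
tool_pos: [0.4761, 0.2173, 0.0625]
ee_rot: [-1.572, -0.002, 0.193]
wrist_force: [3.7, -1.9, 4.8]
width: 0.0285
time: 14.72
tool_pos: [0.4766, 0.2173, 0.0625]
ee_rot: [-1.574, -0.001, 0.978]
wrist_force: [4.6, -0.2, 3.4]
width: 0.0289
```

```bash
python3 -m creep '[[0.5,0,-0.8,0,-9,0,230],[0.5,0,-0.8,0,-18,0,230],[0.5,0,-0.8,0,-27,0,230],[0.5,0,-0.8,0,-36,0,230],[0.5,0,-0.8,0,-45,0,230]]';  python3 -m creep '[[0,0,0,0,-8,0,230],[0,0,0,0,-16,0,230],[0,0,0,0,-24,0,230],[0,0,0,0,-32,0,230],[0,0,0,0,-32,0,230]]'; python3 -c "
from bench import robot
o=robot.get_obs();print('T',o['wrist_torque'],o['joint_positions'])"
```

```text
time: 15.35
tool_pos: [0.4771, 0.2177, 0.0625]
ee_rot: [-1.573, 0.001, 1.764]
wrist_force: [3.4, 1.1, 5.5]
width: 0.0285
time: 15.98
tool_pos: [0.4771, 0.2181, 0.0625]
ee_rot: [-1.573, 0.001, 2.316]
wrist_force: [2.5, 1.7, 4.8]
width: 0.0291
T [ 0.20639985 -0.91535904 -0.05012663] [ 3.20821674e-01  1.02458615e-01  1.64322996e+00 -2.65870659e-04
  1.39332171e+00 -1.99479565e+00]
```

Turned 197° so far. I'll open, wind the wrist back 180° around the hub without touching it, and regrip.

```bash
python3 -m creep '[[0,0,0,0,0,0,150],[0,0,0,0,0,0,150],[0,0,0,0,0,0,150],[0,0,0,0,0,0,150],[0,-2,0,0,0,0,150]]'; python3 -m creep '[[0,-2,0,0,0,0,150],[0,-2,0,0,0,0,150]]'; python3 - <<'E'
from bench import robot
import cv2
s=robot.snapshot("scene");im=s["color"][190:280,245:355]
cv2.imwrite("pics/scene7.png",cv2.resize(im,None,fx=7,fy=6.6,interpolation=cv2.INTER_CUBIC))
for n in("rotor","hub_grip","vane_mid"):
    r=robot.landmark_of(n,"scene"); print(n,[(round(d["p"],2),[round(float(x),4) for x in d["point"]]) for d in r[:1]])
E
```

```text
time: 16.6
tool_pos: [0.4745, 0.2176, 0.063]
ee_rot: [-1.567, -0.002, 2.315]
wrist_force: [-0.4, -0.4, 0.4]
width: 0.0389
time: 16.85
tool_pos: [0.475, 0.2173, 0.0646]
ee_rot: [-1.568, -0.001, 2.317]
wrist_force: [-0.3, 0.0, -1.3]
width: 0.0385
rotor [(0.66, [0.4757, 0.2152, 0.0326])]
hub_grip [(0.98, [0.474, 0.2153, 0.0658])]
vane_mid [(0.68, [0.4694, 0.169, 0.0416])]
```

View pics/scene7.png

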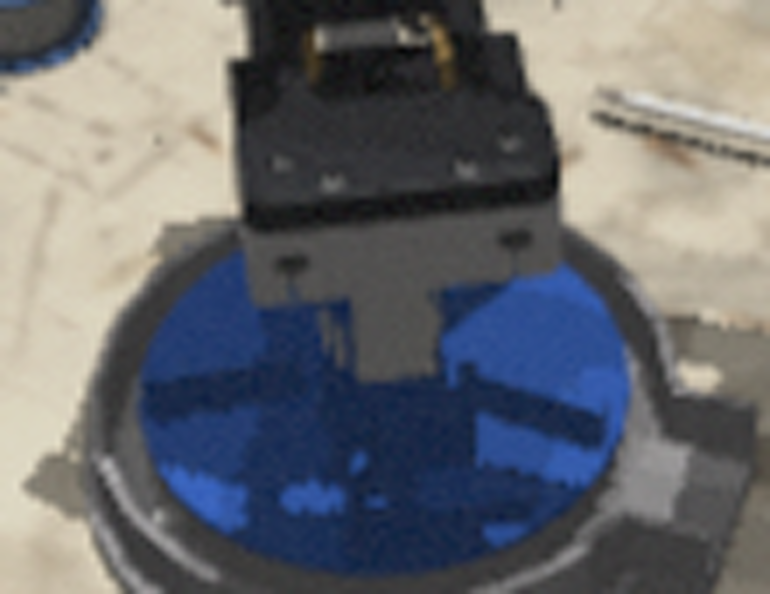

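The scene view shows the jaw clear of the hub and the disc sitting low inside the wall. The yellow vane went from +99° to −97°, which matches the wrist turn. I'll open wider and wind back.

```bash
python3 -m creep '[[0,0,-1,0,0,0,110],[0,0,-1,0,0,0,110],[0,0,-1,0,0,0,110],[0,0,-1,0,0,0,110]]'; python3 -m creep '[[0,0,0,0,10,0,110],[0,0,0,0,20,0,110],[0,0,0,0,30,0,110],[0,0,0,0,40,0,110],[0,0,0,0,50,0,110]]'
```

```text
time: 17.55
tool_pos: [0.4769, 0.2185, 0.0658]
ee_rot: [-1.571, 0.0, 2.317]
wrist_force: [-0.0, 0.6, -0.3]
width: 0.0536
time: 18.18
tool_pos: [0.4768, 0.2184, 0.0658]
ee_rot: [-1.571, 0.0, 1.439]
wrist_force: [-0.5, -0.7, 1.0]
width: 0.0536
```

```bash
python3 -m creep '[[0,0,0,0,10,0,110],[0,0,0,0,20,0,110],[0,0,0,0,30,0,110],[0,0,0,0,40,0,110],[0,0,0,0,50,0,110]]'; python3 -m creep '[[0,0,0,0,10,0,110],[0,0,0,0,20,0,110],[0,0,0,0,30,0,110],[0,0,0,0,40,0,110],[0,0,0,0,50,0,110]]'; python3 -m creep '[[0,0,0,0,10,0,110],[0,0,0,0,20,0,110],[0,0,0,0,30,0,110],[0,0,0,0,30,0,110],[0,0,0,0,30,0,110]]'; python3 -c "
from bench import robot
o=robot.get_obs();print('T',o['wrist_force'],o['joint_positions'])"
```

```text
time: 18.8
tool_pos: [0.4768, 0.2184, 0.0658]
ee_rot: [-1.571, -0.0, 0.566]
wrist_force: [0.4, -0.7, -0.2]
width: 0.0535
time: 19.42
tool_pos: [0.4768, 0.2184, 0.0658]
ee_rot: [-1.571, -0.0, -0.307]
wrist_force: [-0.6, -0.4, -0.2]
width: 0.0538
time: 20.05
tool_pos: [0.4768, 0.2184, 0.0658]
ee_rot: [-1.571, -0.0, -0.822]
wrist_force: [-0.1, 0.9, -0.1]
width: 0.0537
T [-0.07057131  0.93194862 -0.09727901] [ 3.21452999e-01  1.01547749e-01  1.63733169e+00 -7.10970314e-05
  1.40276565e+00  1.14354056e+00]
```

```bash
python3 -m creep '[[0,1,-1,0,0,0,140],[0,2.5,-1,0,0,0,160],[0,2.5,-1,0,0,0,180],[0,2.5,-1,0,0,0,195],[0,2.5,-1,0,0,0,210]]'; python3 -m creep '[[0,0,0,0,0,0,230],[0,0,0,0,0,0,230],[0,0,0,0,0,0,230],[0,0,0,0,0,0,230]]'
```

```text
time: 20.68
tool_pos: [0.476, 0.2176, 0.0631]
ee_rot: [-1.571, -0.0, -0.824]
wrist_force: [0.2, -1.2, -1.1]
width: 0.0289
time: 21.18
tool_pos: [0.476, 0.2176, 0.0632]
ee_rot: [-1.571, -0.0, -0.824]
wrist_force: [0.7, -1.9, -1.4]
width: 0.029
```

```bash
python3 -m creep '[[0,0.5,0,0,0,0,230],[0,1,0,0,-6,0,230],[0,1,0,0,-14,0,230],[0,1,0,0,-22,0,230],[0,1,0,0,-30,0,230]]'; python3 -c "
from bench import robot
o=robot.get_obs();print('T',o['wrist_torque'])";  python3 -m creep '[[0,0,0,0,-9,0,230],[0,0,0,0,-18,0,230],[0,0,0,0,-27,0,230],[0,0,0,0,-36,0,230],[0,0,0,0,-45,0,230]]';  python3 -m creep '[[0,0,0,0,-9,0,230],[0,0,0,0,-18,0,230],[0,0,0,0,-27,0,230],[0,0,0,0,-36,0,230],[0,0,0,0,-45,0,230]]'
```

```text
time: 21.8
tool_pos: [0.4763, 0.2175, 0.0631]
ee_rot: [-1.571, -0.001, -0.297]
wrist_force: [-0.5, -2.5, 1.8]
width: 0.0292
T [-0.41396834  0.16861882 -0.0813221 ]
time: 22.42
tool_pos: [0.4767, 0.2175, 0.0631]
ee_rot: [-1.572, -0.001, 0.489]
wrist_force: [-0.2, -1.6, 2.3]
width: 0.0294
time: 23.05
tool_pos: [0.477, 0.2178, 0.0631]
ee_rot: [-1.573, -0.001, 1.275]
wrist_force: [0.6, -0.8, 0.5]
width: 0.029
```

```bash
python3 -m creep '[[0,0,0,0,-9,0,230],[0,0,0,0,-18,0,230],[0,0,0,0,-27,0,230],[0,0,0,0,-36,0,230],[0,0,0,0,-45,0,230]]';  python3 -m creep '[[0,0,0,0,-9,0,230],[0,0,0,0,-18,0,230],[0,0,0,0,-27,0,230],[0,0,0,0,-35,0,230],[0,0,0,0,-35,0,230]]'; python3 -m creep '[[0,1,0,0,0,0,230],[0,2,0,0,0,0,230],[0,2,0,0,0,0,230]]';python3 -c "
from bench import robot
o=robot.get_obs();print('T',o['wrist_torque'],o['joint_positions'])"
```

```text
time: 23.68
tool_pos: [0.477, 0.2182, 0.0631]
ee_rot: [-1.573, 0.0, 2.06]
wrist_force: [0.8, -0.1, 0.2]
width: 0.0289
time: 24.3
tool_pos: [0.4767, 0.2185, 0.0631]
ee_rot: [-1.573, 0.001, 2.665]
wrist_force: [0.3, 0.8, 2.6]
width: 0.0288
time: 24.68
tool_pos: [0.4768, 0.2185, 0.0627]
ee_rot: [-1.573, 0.001, 2.664]
wrist_force: [-2.4, -0.8, 9.7]
width: 0.0292
T [ 0.12007526  0.43123885 -0.02734581] [ 3.21024995e-01  1.02076088e-01  1.64329437e+00  8.71537905e-04
  1.39348821e+00 -2.34332263e+00]
```

A further 200° brings the total to 397°, and a final press of about 9.7 N met a firm stop. I'll release and withdraw.

```bash
python3 -m creep '[[0,-1,0,0,0,0,230],[0,-1,0,0,0,0,190],[0,-1,0,0,0,0,150],[0,-1,0,0,0,0,110],[0,-1,0,0,0,0,110]]'; python3 -m creep '[[0,0,0,0,0,0,80],[0,0,0,0,0,0,80],[0,0,0,0,0,0,80]]';python3 -m creep '[[0,-15,0,0,0,0,80],[0,-45,0,0,0,0,80],[0,-90,0,0,0,0,80],[0,-140,0,0,0,0,80],[0,-140,0,0,0,0,80]]'; python3 - <<'E'
from bench import robot
import cv2
s=robot.snapshot("scene");im=s["color"][180:290,235:365]
cv2.imwrite("pics/scene8.png",cv2.resize(im,None,fx=6,fy=5.4,interpolation=cv2.INTER_CUBIC))
for n in("rotor","hub_grip","vane_mid","driver_mid","tin_mid"):
    r=robot.landmark_of(n,"scene"); print(n,[(round(d["p"],2),[round(float(x),4) for x in d["point"]]) for d in r[:1]])
E
```

```text
time: 25.3
tool_pos: [0.4754, 0.2176, 0.0605]
ee_rot: [-1.57, -0.002, 2.666]
wrist_force: [-0.7, 0.5, -0.3]
width: 0.0525
time: 25.68
tool_pos: [0.4758, 0.2177, 0.0609]
ee_rot: [-1.57, -0.001, 2.666]
wrist_force: [0.3, 0.7, 0.6]
width: 0.0643
time: 26.3
tool_pos: [0.4789, 0.2187, 0.2082]
ee_rot: [-1.58, 0.009, 2.666]
wrist_force: [-0.0, -0.7, -0.9]
width: 0.0644
rotor [(0.61, [0.4786, 0.2152, 0.0307])]
hub_grip [(0.6, [0.4777, 0.2207, 0.0667])]
vane_mid [(0.65, [0.4657, 0.2585, 0.0414])]
driver_mid [(0.88, [0.4163, 0.0483, 0.0117])]
tin_mid [(0.76, [0.5251, -0.0777, 0.0116])]
```

View pics/scene8.png

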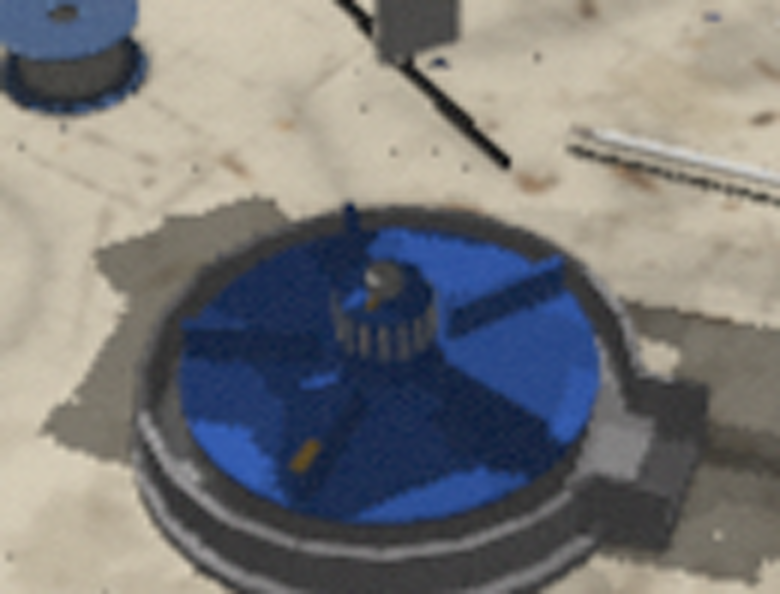

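The disc lies low inside the wall with the spindle end (382,278) standing proud of the hub, and the gripper is clear above. The screwdriver and tin read as they did at the start. I'll let everything settle and hand in.

```bash
python3 -m creep '[[0,0,0,0,0,0,80],[0,0,0,0,0,0,80],[0,0,0,0,0,0,80],[0,0,0,0,0,0,80]]'; python3 - <<'E'
from bench import robot
robot.snapshot("scene")
for n in("rotor","vane_mid"):
    r=robot.landmark_of(n,"scene"); print(n,[(round(d["p"],2),[round(float(x),4) for x in d["point"]]) for d in r[:1]])
print(robot.close_job())
E
```

```text
time: 27.1
tool_pos: [0.4761, 0.2178, 0.2013]
ee_rot: [-1.571, 0.0, 2.666]
wrist_force: [0.9, -0.1, -0.0]
width: 0.0648
rotor []
vane_mid [(0.77, [0.4654, 0.2573, 0.0407])]
the job is handed in; nothing more can be done
None
```

The impeller is home and turns with its spindle. I handed the job in at about 27 s with the gripper clear of everything.

- **Finding the pin:** I gripped the hub, pressed with about 3–7 N and turned it anticlockwise until the slots dropped over the pin. It then went down to a firm stop, about 17 mm below where it started.
- **Full turn:** I turned it about 397° anticlockwise in two grips. The torque was about 0.1 Nm in each, which is what the impeller needs when it carries the spindle. The yellow vane ended near 105°, which matches the total turn.
- **Pressing force:** The highest downward force was about 10 N, when I pressed again at the end to confirm it was home.
- **Last checks:** The impeller's origin read about 31 mm above the worktop, against 34 mm when home, which is within the camera error. The spindle end now stands above the hub. The vane stayed still between the last two looks, and the screwdriver and tin read where they started.
- **Check that failed:** In the very last picture the network did not find the impeller as a whole, only its vane.

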